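# Start and seat the star knob of a rotor lid

### The arm

A 6-joint arm with a two-finger parallel gripper is mounted at the origin on a cart in front of the work surface, level with it; the furniture and walls round the work are solid. World frame = base frame: x ahead of the robot, y to its left, z up, the work surface at z = 0. Lengths are in m, angles in rad, forces in N, time in s.
With the tool pointing down it reaches from about 0.35 to 0.85 m from the base axis. Payload 8.1 kg.
Tool frame: the origin (TCP) lies between the finger pads; the fingertips stand 11 mm ahead of it and the grasp point (between the pads) lies 8 mm behind it (robot.tips_ahead is the distance from the TCP to the fingertips, in m); z points along the fingers, y is the line along which they close (so a half turn about z gives the same grasp; the last joint's range is limited). The gripper opens to 93 mm and grips with 3 to 60 N. Pads are 15 mm wide; open, the fingers measure 128 mm over their backs; the gripper's body (75 mm by 188 mm) begins 65 mm behind the grasp point.
Start: joints at [-1.208, 0.13, 1.488, -0, 1.523, -0.085], TCP at [0.26, -0.541, 0.23] pointing down, gripper open.
Joint ranges: [-2.96, 2.96], [-0.89, 2.26], [0.02, 2.5], [-1.34, 4.48], [0, 2.73], [-2.66, 2.66]. Speed limits (rad/s): [2.39, 2.39, 2.79, 3.14, 3.14, 3.14].

### API

Orientations are given as a rotation vector (axis times angle).
In Python, from plant import robot gives the robot as it stands. The module is installed in compiled form; this text tells all that it offers.
- The arm moves only by the tool move_arm, never from a script. Its argument "deltas" is one flat list of numbers, 7 for each row, row after row: the shift along the tool's x, y, z in m, then the turn, a rotation vector about the tool's x, y, z in rad, then the opening, from 0 (shut) to 1 (fully open). A call has 1 to 12 rows; each row is the pose to reach, as a shift and turn from the pose commanded when the call began, along the tool's axes at that moment; what a row does not reach only later rows make up. A row lasts 1/8 s, in which the tool goes at most 62.5 mm and 10.7 degrees, less where a joint would pass 70% of its speed; a pose out of reach is approached as far as the arm can. A call with a gripper value outside its range is refused whole. The fingers move at their own pace and stop on an object; "squeeze" is the grip in N (left out, the last holds). Time passes only in rows, so rows that repeat a pose let the fingers close. It gives the time, the measured TCP pose, the force, the opening and the grip force at its end, in the units of the state.
- robot.read_state(): the state, without advancing time (a new reading comes with each control period).
- robot.read_camera(name): name is "scene" or "top"; returns (picture, depth): 480x640x3 uint8, red, green, blue; 480x640 float32, m along the optical axis (not along the pixel's ray), 0 where there is no reading.
- robot.camera_model(name): a dict with "K" (3x3 intrinsics, pixels), "R" (3x3) and "t" (3): a world point X has camera coordinates R X + t. Camera axes: x right, y down, z forward; pixel columns grow to the right and rows downward; lengths in m; the calibration is good to about 2 mm. A picture is of the moment at which its call begins. camera_model takes no time and is no camera call.
- robot.close_job(): hands the job in; it is judged then, once.
Trained networks look in the newest picture that a camera, given by its name, has taken for a name from the list of things; names that differ only in an ending like _2 or _b are one class to them, and where a whole thing is asked for, a point or a joint stands for the part that bears it (a point fixed in the world has none). Each returns a list of dicts, best first, with "confidence" (0 to 1); they miss things now and then, are a little off and sometimes report something else, mostly with a low value. They report only what shows in the picture. A call takes as long as a camera call.
- robot.recognise(camera, label): "uv" ([column, row] in pixels, amid what is visible of it).
The state is a dict: "t": time; "q": joint angles; "dq": joint speeds; "joint_torque": joint torques, N m; "tool_pos": TCP position; "orientation": TCP orientation; "force": force on the tool from outside, world axes, zero at the start; "wrist_torque": the same for the moment, N m; "opening": finger opening in m; "gripper_force": force on a finger pad.
Only numpy, scipy, OpenCV 4.12 (cv2) and the standard library are available. Lean on these libraries where they do the work, as an engineer would, in place of code of your own. Each camera call takes 0.05 s, during which the arm holds its last target. There are 200 camera calls.

### The job

The star knob that locks the lid of the small bench rotor has only been set loosely on its coarse thread. Without lifting it off, turn it backwards (anticlockwise seen from above) under light pressure until you feel it drop into the start of the thread, stop there, then turn it forwards (clockwise) until it comes to its stop with its flange down on the boss, and let go. Never force it in either direction, and leave the beaker, the vial and the porcelain dish alone.

Things in the scene. Friction and masses are not known exactly. Their poses are not given: they have to be found in the camera images.
- knob_grip (a point): Black star knob (loose, about 0.12 kg) standing in the boss; grip here. On its axis, 26 mm above the flange's underside. The head has six round lobes, reaches 11 mm above and 23 mm below this point, 39 mm across lobe tips, 35.5 mm across its flat sides (each lies on two neighbouring lobes); they face along this point's x axis and every 60 degrees from it. z: up the axis
- flange (a point): Centre of the underside of the knob's steel flange, 43 mm wide, 3 mm thick. It is 13 to 15 mm above the rim at the start, 6 mm after the drop, 0 when home. Turned back, the crest lifts the knob up to 1.3 mm before the drop; the drop is about 8 mm, and a hand that holds the knob firmly must follow it down
- rim (a point): Centre of the mouth of the steel boss in the rotor's lid, level with its rim, 62 mm above the worktop, z up. Boss 46 mm wide outside, bore 34 mm. At the start the knob's three lugs rest on top of the thread crests; turned anticlockwise (from above) 10 to 80 degrees they reach the crests' ends and drop. Where the ends are differs from run to run and is not measured
- bore (a point): On the boss axis, 18 mm below the rim: coarse three-start thread (repeats every 120 degrees). After the drop the lugs have some 13 degrees of level play; further back is a solid stop. Clockwise they go level up to 20 degrees, then down 6 mm in 73 degrees (4.7 mm per rad, 1.8 mm axial play) to a solid stop: home. Clockwise before the drop, they jam on a solid wall within 3 to 70 degrees
- beaker: Bystander: clear beaker, 48 mm wide, 57 mm tall; origin at the centre of its foot
- vial_2: Bystander: small vial with a black cap, 21 mm wide, 47 mm tall; origin at the centre of its foot
- porcelain_dish: Bystander: white porcelain dish, 46 mm wide, 20 mm tall; origin at the centre of its foot
- rotor: Small bench rotor, fixed: round body 120 mm wide, its lid's top 56 mm above the worktop, with the threaded steel boss in the middle; origin at the centre of its foot, z up. Its thread bears a light push (3 to 5 N down) and a light twist (0.1 N m at a stop is enough; the knob turns almost freely between stops); more than 30 N between knob and thread damages it
- knob: The same knob; origin at the lower end of its stem, 50.3 mm below knob_grip. The stem is 19 mm thick and reaches 24.3 mm below the flange; at its end three round lugs, 4 mm thick, 120 degrees apart, 32 mm over the tips

How it is judged:
On the way:
1. the knob has dropped into the start of the thread (knob_grip less than 34.5 mm above the rim) (z of knob_grip in the frame of rim below 0.0345 m), for 0.1 s.
At the end, for the whole second after the job is handed in: The knob is screwed home: knob_grip less than 27.5 mm above the rim (flange within 1.2 mm of lying on the boss), upright within 0.06 rad, centred within 4 mm, at rest and released (z of knob_grip in the frame of rim below 0.0275 m and angle between knob_grip's own z axis and vertical below 0.06 rad and horizontal distance between knob_grip and rim below 0.004 m and linear speed of knob below 0.01 m/s); the robot touches nothing.
It fails at once if the knob is forced: contact force between the knob and the rotor (with its thread) above 30 N (contact force between knob and rotor above 30 N).
It fails at once if the knob is lifted off its thread (knob_grip more than 43 mm above the rim) (z of knob_grip in the frame of rim above 0.043 m).
It fails at once if beaker, vial or porcelain dish moved more than 20 mm (distance of any of beaker, vial_2, porcelain_dish from where it was at the start of the episode above 0.02 m).
It also fails if it takes over 72 s, if anything falls off the work surface, if the arm or the gripper's body presses on something with over 40 N, if the wrist force passes 120 N, or if a joint passes its speed limit or range.

## Working session

There is one attempt and no reset: what is moved stays moved. The work goes in short steps, Python scripts to look and compute and a tool call to move; the robot and the scene stay as the last step left them, time stands still between calls to the robot, and variables do not carry over. Pictures are saved under pics/ and viewed, at most 10 in all, crops included, and the job is handed in when it is done.

Besides the shell and the picture viewer there is one more tool, called after ">>>" as name(argument=value, ...) on one line, values as JSON. move_arm: Moves the arm, as the interface text tells. Its arguments: {"type":"object","properties":{"deltas":{"type":"array","items":{"type":"number"}},"squeeze":{"type":"number"}},"required":["deltas"]}

```bash
mkdir -p pics
cat > h.py <<'E'
import numpy as np, cv2
from scipy.spatial.transform import Rotation as Ro
from plant import robot
def pt(cam,uv,d):
    m=robot.camera_model(cam);K,R,t=[np.array(m[k]) for k in("K","R","t")]
    return R.T@(np.linalg.inv(K)@[uv[0],uv[1],1]*d-t)
def cloud(cam,dep):
    m=robot.camera_model(cam);K,R,t=[np.array(m[k]) for k in("K","R","t")]
    v,u=np.mgrid[:480,:640]
    return (np.stack([(u-K[0,2])/K[0,0]*dep,(v-K[1,2])/K[1,1]*dep,dep],-1)-t)@R
E
python3 - <<'E'
from h import *
np.set_printoptions(precision=4,suppress=True)
for c in("top","scene"):
    p,d=robot.read_camera(c)
    cv2.imwrite(f"pics/{c}0.png",p[:,:,::-1])
    W=cloud(c,d)
    for l in("knob","knob_grip","rotor","beaker","vial_2","porcelain_dish"):
        for r in robot.recognise(c,l)[:2]:
            u,v=np.round(r["uv"]).astype(int)
            print(c,l,r["uv"],r["confidence"],W[v,u] if d[v,u]>0 else None)
    m=robot.camera_model(c);print(-np.array(m["R"]).T@m["t"],m["K"][0][0])
print(robot.read_state())
E
```

```text
top knob [310.9, 218.9] 0.77 [0.5635 0.131  0.1117]
top knob_grip [310.4, 219.4] 0.6 [0.5632 0.133  0.1127]
top rotor [310.9, 228.5] 0.71 [0.5499 0.131  0.0893]
top beaker [202.4, 272.2] 0.97 [ 0.4689  0.3669 -0.0014]
top vial_2 [233.1, 213.7] 0.6 [0.5872 0.2971 0.0466]
top porcelain_dish [422.0, 299.7] 0.87 [ 0.4133 -0.1074  0.004 ]
[0.3212 0.1165 1.1755] 546.8890242295593
scene knob [338.7, 231.3] 0.88 [0.5632 0.1208 0.0948]
scene knob [302.8, 224.2] 0.25 [0.5896 0.2931 0.0269]
scene knob_grip [341.2, 227.9] 0.78 [0.5641 0.116  0.1031]
scene rotor [338.2, 259.2] 0.66 [0.5434 0.0946 0.0533]
scene rotor [342.4, 229.1] 0.57 [0.5652 0.1142 0.1015]
scene beaker [241.4, 224.6] 0.63 [0.462  0.3351 0.0427]
scene vial_2 [339.8, 262.3] 0.19 [0.5442 0.0892 0.0492]
scene porcelain_dish [339.8, 356.1] 0.63 [ 0.4205 -0.0881  0.0086]
[ 0.0106 -0.6528  0.6056] 574.3054471690627
{'t': 0.7, 'q': array([-1.2084,  0.1304,  1.4882,  0.    ,  1.523 , -0.0854]), 'dq': array([-0.0009, -0.    ,  0.0007, -0.    ,  0.0005, -0.0002]), 'joint_torque': array([  0.0006, -55.959 , -49.1948,   0.0769,   0.0226,  -0.    ]), 'tool_pos': array([ 0.2598, -0.5409,  0.2296]), 'orientation': array([3.0632, 0.6975, 0.0001]), 'force': array([-0.3115, -0.3985, -0.9738]), 'wrist_torque': array([ 0.007 , -0.0669,  0.0357]), 'gripper_force': 0.0, 'opening': 0.09311204477246166}
```

Run:
```python
from h import *
np.set_printoptions(precision=4,suppress=True)
p,d=robot.read_camera("top")
W=cloud("top",d)
near=np.hypot(W[...,0]-.563,W[...,1]-.13)<.035
m=near&(W[...,2]>.103)&(d>0)
P=W[m];print(len(P),P.mean(0),P.min(0),P.max(0),np.median(P[:,2]))
(c,r)=cv2.minEnclosingCircle(P[:,:2].astype(np.float32));print("circ",c,r)
a=np.arctan2(P[:,1]-c[1],P[:,0]-c[0]);rr=np.hypot(*(P[:,:2]-c).T)
for k in range(0,60,5):
    s=(np.degrees(a)%60)//5*5==k; print(k,np.sort(rr[s])[-6:].round(4))
lid=np.hypot(W[...,0]-.563,W[...,1]-.13)<.08
L=W[lid&(W[...,2]>.045)&(W[...,2]<.062)];print("lid",cv2.minEnclosingCircle(L[:,:2].astype(np.float32)),np.median(L[:,2]))
A=cv2.resize(p[180:260,270:350],(600,600),interpolation=cv2.INTER_CUBIC)
cv2.imwrite("pics/k1.png",A[:,:,::-1])
```

```text
248 [0.5681 0.1328 0.1119] [0.5499 0.115  0.1039] [0.5877 0.1511 0.1181] 0.11206977551193674
circ (0.5686245560646057, 0.13304921984672546) 0.019315069541335106
0 [0.0164 0.0168 0.0169 0.0183 0.0184 0.0192]
5 [0.0175 0.0177 0.0177 0.0189 0.0192 0.0193]
10 [0.0185 0.0185 0.0186 0.0189 0.019  0.0192]
15 [0.0163 0.0165 0.0165 0.0177 0.0177 0.0186]
20 [0.0161 0.0163 0.0163 0.0166 0.0175 0.0181]
25 [0.0134 0.014  0.0141 0.0142 0.0147 0.016 ]
30 [0.0129 0.0135 0.0138 0.0145 0.0157 0.0159]
35 [0.01   0.01   0.012  0.012  0.0131 0.014 ]
40 [0.0133 0.0142 0.0142 0.0143 0.0147 0.0151]
45 [0.0144 0.0151 0.0158 0.016  0.0167 0.0168]
50 [0.0151 0.0157 0.017  0.0174 0.0176 0.0177]
55 [0.017  0.0175 0.0176 0.0182 0.0183 0.0186]
lid ((0.5690600275993347, 0.1326984167098999), 0.05866372957825661) 0.053390682865478434
```

View pics/k1.png

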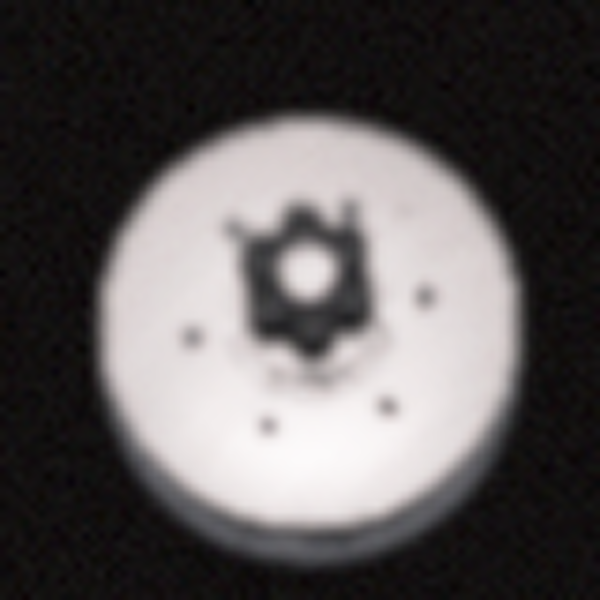

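View pics/scene0.png

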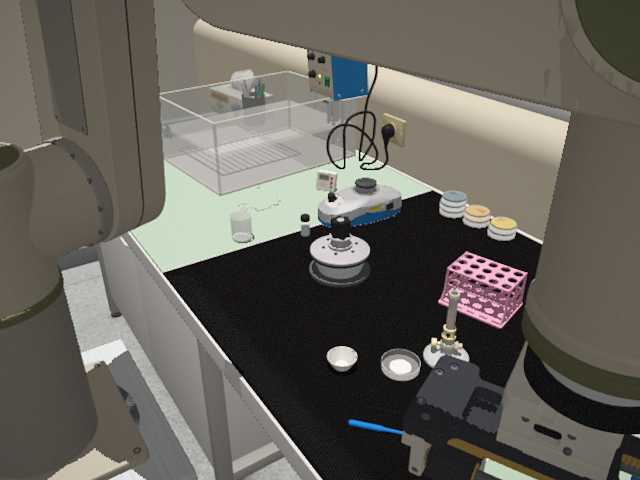

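The crop shows the knob at about (308,270), with lobes pointing roughly straight up (300,212) and down (313,355). That puts a lobe about 6° from world x, so the flats face 36° modulo 60°. The scene view shows the vial (305,225) and beaker (242,225) behind the rotor, and the dish at (342,358) well clear of it.

>>> move_arm(deltas=[0.57,-0.474,0.03,0,0,-1.75,1,0.57,-0.474,0.03,0,0,-1.75,1,0.57,-0.474,0.03,0,0,-1.75,1,0.57,-0.474,0.03,0,0,-1.75,1,0.57,-0.474,0.03,0,0,-1.75,1,0.57,-0.474,0.03,0,0,-1.75,1,0.57,-0.474,0.03,0,0,-1.75,1,0.57,-0.474,0.03,0,0,-1.75,1,0.57,-0.474,0.03,0,0,-1.75,1,0.57,-0.474,0.03,0,0,-1.75,1,0.57,-0.474,0.03,0,0,-1.75,1,0.57,-0.474,0.03,0,0,-1.75,1], squeeze=8)

```text
t: 2.25
tool_pos: [0.569, 0.1356, 0.1997]
orientation: [1.427, 2.798, 0.001]
force: [0.6, -0.3, -0.2]
opening: 0.0927
gripper_force: 0.0
```

Run:
```python
from h import *
np.set_printoptions(precision=4,suppress=True)
p,d=robot.read_camera("scene")
W=cloud("scene",d)
m=(np.hypot(W[...,0]-.5686,W[...,1]-.133)<.03)&(W[...,2]>.082)&(W[...,2]<.12)&(d>0)
P=W[m];print(len(P),P.min(0),P.max(0))
print("fit near surface",cv2.minEnclosingCircle(P[P[:,2]>.108][:,:2].astype(np.float32)))
s=robot.read_state();print(s["tool_pos"],s["q"],s["force"],s["t"])
A=cv2.resize(p[150:290,260:420],(800,700),interpolation=cv2.INTER_CUBIC)[:600]
cv2.imwrite("pics/s2.png",A[:,:,::-1])
```

```text
413 [0.5508 0.1099 0.0823] [0.5907 0.148  0.1158]
fit near surface ((0.5712831616401672, 0.12891489267349243), 0.02131797932088375)
[0.57   0.1409 0.1988] [ 0.153   0.1103  1.5664  0.0033  1.4639 -0.4774] [-5.0127  2.9327 -0.0701] 2.3
```

View pics/s2.png

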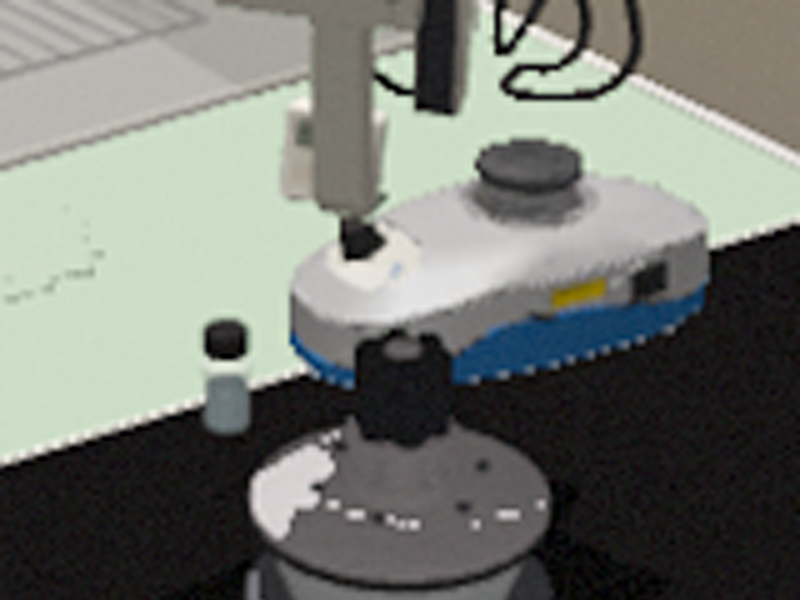

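The fingers are above the rotor and the knob's side view (about (402,390) in the crop) agrees with the top estimate to within 3 mm. Descending now.

>>> move_arm(deltas=[-0.0015,0,0.03,0,0,0,1,-0.0015,0,0.06,0,0,0,1,-0.0015,0,0.085,0,0,0,1,-0.0015,0,0.1,0,0,0,1,-0.0015,0,0.104,0,0,0,1,-0.0015,0,0.104,0,0,0,1,-0.0015,0,0.104,0,0,0,0.55,-0.0015,0,0.104,0,0,0,0.55], squeeze=8)

```text
t: 3.3
tool_pos: [0.5699, 0.1321, 0.0967]
orientation: [1.428, 2.797, 0.001]
force: [-1.0, 0.3, 0.2]
opening: 0.0775
gripper_force: 0.0
```

Run:
```python
from h import *
s=robot.read_state();print(s["tool_pos"],s["orientation"],s["force"],s["wrist_torque"],s["opening"],s["t"])
p,d=robot.read_camera("scene")
A=cv2.resize(p[170:290,270:430],(800,600),interpolation=cv2.INTER_CUBIC)
cv2.imwrite("pics/s3.png",A[:,:,::-1])
```

```text
[0.56989791 0.13208415 0.09666524] [1.42753967e+00 2.79704863e+00 1.44598574e-03] [-0.99256783  0.34307293  0.2210117 ] [ 0.04245954 -0.08248284  0.00528468] 0.07752336162486723 3.3
```

View pics/s3.png

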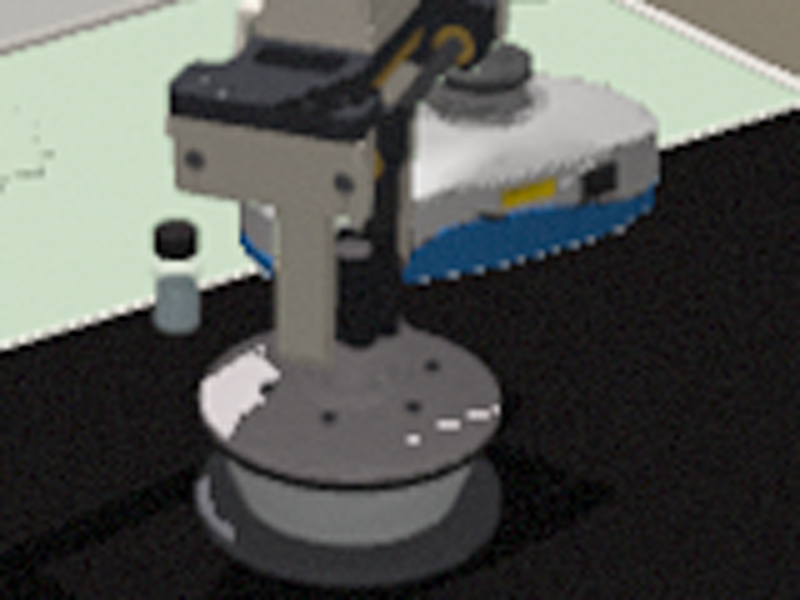

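The fingers straddle the knob, the near one at (305,300) and the knob at (365,300), and nothing else is touched. Closing gently.

>>> move_arm(deltas=[0,0,0,0,0,0,0.4,0,0,0,0,0,0,0.3,0,0,0,0,0,0,0.2,0,0,0,0,0,0,0.2,0,0,0,0,0,0,0.2,0,0,0,0,0,0,0.2], squeeze=8)

```text
t: 4.1
tool_pos: [0.5693, 0.132, 0.0957]
orientation: [1.428, 2.798, 0.0]
force: [0.6, 0.2, -0.0]
opening: 0.0359
gripper_force: 8.0
```

>>> move_arm(deltas=[0,0,0.001,0,0,0,0.2,0,0,0.001,0,0,0,0.2,0,0,0.001,0,0,0,0.2])

```text
t: 4.47
tool_pos: [0.5698, 0.1322, 0.0952]
orientation: [1.428, 2.797, 0.001]
force: [1.2, 1.0, 5.4]
opening: 0.0354
gripper_force: 8.0
```

>>> move_arm(deltas=[0,0,0,0,0,-0.07,0.2,0,0,0,0,0,-0.14,0.2,0,0,0,0,0,-0.14,0.2])

```text
t: 4.85
tool_pos: [0.5695, 0.1322, 0.0952]
orientation: [1.227, 2.892, 0.001]
force: [-0.4, 0.9, 6.2]
opening: 0.0358
gripper_force: 8.0
```

>>> move_arm(deltas=[0,0,0,0,0,-0.07,0.2,0,0,0,0,0,-0.14,0.2,0,0,0,0,0,-0.14,0.2])

```text
t: 5.22
tool_pos: [0.5693, 0.1322, 0.0951]
orientation: [-1.022, -2.971, -0.0]
force: [-1.0, 1.6, 6.5]
opening: 0.0357
gripper_force: 8.0
```

>>> move_arm(deltas=[0,0,-0.0002,0,0,-0.07,0.2,0,0,-0.0002,0,0,-0.14,0.2,0,0,-0.0002,0,0,-0.14,0.2])

```text
t: 5.6
tool_pos: [0.5693, 0.1321, 0.0952]
orientation: [0.812, 3.035, 0.0]
force: [-0.9, 2.1, 4.7]
opening: 0.0352
gripper_force: 8.0
```

>>> move_arm(deltas=[0,0,0,0,0,-0.07,0.2,0,0,0,0,0,-0.14,0.2,0,0,0,0,0,-0.14,0.2])

```text
t: 5.98
tool_pos: [0.5692, 0.1319, 0.0945]
orientation: [-0.6, -3.084, 0.0]
force: [2.5, 0.6, 0.2]
opening: 0.0355
gripper_force: 8.0
```

>>> move_arm(deltas=[0,0,0.001,0,0,0,0.2,0,0,0.002,0,0,0,0.2,0,0,0.003,0,0,0,0.2,0,0,0.003,0,0,0,0.2])

```text
t: 6.48
tool_pos: [0.5689, 0.1319, 0.0913]
orientation: [-0.599, -3.083, 0.0]
force: [1.6, -0.4, -3.1]
opening: 0.0355
gripper_force: 8.0
```

>>> move_arm(deltas=[0,0,0.001,0,0,0,0.2,0,0,0.002,0,0,0,0.2,0,0,0.003,0,0,0,0.2,0,0,0.003,0,0,0,0.2])

```text
t: 6.98
tool_pos: [0.569, 0.132, 0.0886]
orientation: [-0.599, -3.083, 0.0]
force: [-0.1, 0.6, -1.5]
opening: 0.0354
gripper_force: 8.0
```

>>> move_arm(deltas=[0,0,0.0007,0,0,0,0.2,0,0,0.0014,0,0,0,0.2,0,0,0.002,0,0,0,0.2,0,0,0.002,0,0,0,0.2])

```text
t: 7.48
tool_pos: [0.5694, 0.132, 0.0873]
orientation: [0.599, 3.084, 0.0]
force: [-1.2, -0.5, 3.7]
opening: 0.0354
gripper_force: 8.0
```

>>> move_arm(deltas=[0,0,0,0,0,0.07,0.2,0,0,0,0,0,0.14,0.2,0,0,0,0,0,0.14,0.2])

```text
t: 7.85
tool_pos: [0.5697, 0.132, 0.0873]
orientation: [0.813, 3.034, 0.001]
force: [0.7, -0.5, 2.1]
opening: 0.0357
gripper_force: 8.0
```

>>> move_arm(deltas=[0,0,0.0002,0,0,0.07,0.2,0,0,0.0002,0,0,0.14,0.2,0,0,0.0002,0,0,0.14,0.2])

```text
t: 8.22
tool_pos: [0.5697, 0.1321, 0.0871]
orientation: [1.021, 2.97, 0.001]
force: [0.9, 0.4, 3.5]
opening: 0.0354
gripper_force: 8.0
```

>>> move_arm(deltas=[0,0,0,0,0,0.07,0.2,0,0,0.0002,0,0,0.14,0.2,0,0,0.0003,0,0,0.14,0.2])

```text
t: 8.6
tool_pos: [0.5697, 0.1322, 0.0866]
orientation: [1.225, 2.892, 0.001]
force: [2.6, 0.6, 3.4]
opening: 0.0353
gripper_force: 8.0
```

>>> move_arm(deltas=[0,0,0.0003,0,0,0.07,0.2,0,0,0.0006,0,0,0.14,0.2,0,0,0.0006,0,0,0.14,0.2])

```text
t: 8.98
tool_pos: [0.5699, 0.1323, 0.086]
orientation: [1.423, 2.799, 0.002]
force: [3.5, 2.2, 1.0]
opening: 0.0354
gripper_force: 8.0
```

>>> move_arm(deltas=[0,0,0.0005,0,0,0.07,0.2,0,0,0.0009,0,0,0.14,0.2,0,0,0.0009,0,0,0.14,0.2])

```text
t: 9.35
tool_pos: [0.5701, 0.1324, 0.0854]
orientation: [1.615, 2.693, 0.003]
force: [5.6, 2.7, 1.4]
opening: 0.0353
gripper_force: 8.0
```

>>> move_arm(deltas=[0,0.0004,0.0004,0,0,0.07,0.2,0,0.0004,0.0008,0,0,0.14,0.2,0,0.0004,0.0008,0,0,0.14,0.2])

```text
t: 9.72
tool_pos: [0.5704, 0.1325, 0.0846]
orientation: [1.799, 2.574, 0.002]
force: [4.8, 3.5, 2.7]
opening: 0.0353
gripper_force: 8.0
```

>>> move_arm(deltas=[0.0002,0.0005,0.0003,0,0,0.07,0.2,0.0002,0.0005,0.0006,0,0,0.14,0.2,0.0002,0.0005,0.0006,0,0,0.14,0.2])

```text
t: 10.1
tool_pos: [0.5706, 0.1327, 0.0839]
orientation: [1.975, 2.442, 0.002]
force: [4.7, 1.9, 3.3]
opening: 0.0355
gripper_force: 8.0
```

>>> move_arm(deltas=[0,0.0004,0.0003,0,0,0.07,0.2,0,0.0004,0.0006,0,0,0.14,0.2,0,0.0004,0.0006,0,0,0.14,0.2])

```text
t: 10.48
tool_pos: [0.5708, 0.1327, 0.0832]
orientation: [2.141, 2.298, 0.001]
force: [4.9, 1.0, 5.1]
opening: 0.0356
gripper_force: 8.0
```

>>> move_arm(deltas=[0,0.0003,0.0002,0,0,0.07,0.2,0,0.0003,0.0005,0,0,0.14,0.2,0,0.0003,0.0005,0,0,0.14,0.2])

```text
t: 10.85
tool_pos: [0.571, 0.1326, 0.0826]
orientation: [2.297, 2.142, 0.001]
force: [5.1, 0.6, 3.3]
opening: 0.0355
gripper_force: 8.0
```

>>> move_arm(deltas=[0,0.0003,0.0003,0,0,0.07,0.2,0,0.0003,0.0006,0,0,0.14,0.2,0,0.0003,0.0006,0,0,0.14,0.2])

```text
t: 11.22
tool_pos: [0.5713, 0.1325, 0.0819]
orientation: [2.442, 1.976, 0.001]
force: [4.9, 1.3, 2.9]
opening: 0.0353
gripper_force: 8.0
```

Run:
```python
from h import *
s=robot.read_state();print(s["tool_pos"],s["q"],s["force"],s["wrist_torque"])
```

```text
[0.57132656 0.13248683 0.08194795] [ 1.40621978e-01  2.10738918e-01  1.67625656e+00 -2.79968751e-04
  1.25395011e+00  3.50721669e-01] [4.93466378 1.3039737  2.92260983] [ 0.21141671 -1.08345482  0.00539008]
```

>>> move_arm(deltas=[0,0,0.0003,0,0,0.05,0.2,0,0,0.0005,0,0,0.1,0.2,0,0,0.0005,0,0,0.1,0.2])

```text
t: 11.6
tool_pos: [0.5717, 0.1325, 0.0817]
orientation: [2.536, 1.852, 0.002]
force: [6.1, 0.3, 3.9]
opening: 0.0357
gripper_force: 8.0
```

Run:
```python
from h import *
s=robot.read_state();print(s["tool_pos"],s["q"][5],s["force"],s["wrist_torque"])
```

```text
[0.57172268 0.13248195 0.08168124] 0.450269844569697 [6.05321591 0.26135037 3.85113043] [ 0.13070241 -1.34597016  0.20612902]
```

Wrist torque jumped to 0.2 N m at about the expected depth, so this looks like the stop. Relaxing the twist and letting go.

>>> move_arm(deltas=[0,0,-0.0003,0,0,-0.03,0.2,0,0,-0.0003,0,0,-0.03,0.45,0,0,-0.0003,0,0,-0.03,0.7,0,0,-0.0003,0,0,-0.03,0.9,0,0,-0.0003,0,0,-0.03,1,0,0,-0.0003,0,0,-0.03,1])

```text
t: 12.35
tool_pos: [0.5709, 0.1326, 0.0814]
orientation: [-2.512, -1.886, 0.0]
force: [0.3, 0.1, 0.5]
opening: 0.0772
gripper_force: 0.0
```

Run:
```python
from h import *
s=robot.read_state();print(s["tool_pos"],s["q"][5],s["force"],s["opening"])
p,d=robot.read_camera("scene")
A=cv2.resize(p[170:290,270:430],(800,600),interpolation=cv2.INTER_CUBIC)
cv2.imwrite("pics/s4.png",A[:,:,::-1])
```

```text
[0.57085789 0.13261558 0.08143513] 0.4236870948192135 [0.3262575  0.08305107 0.52618053] 0.07717016398275349
```

View pics/s4.png

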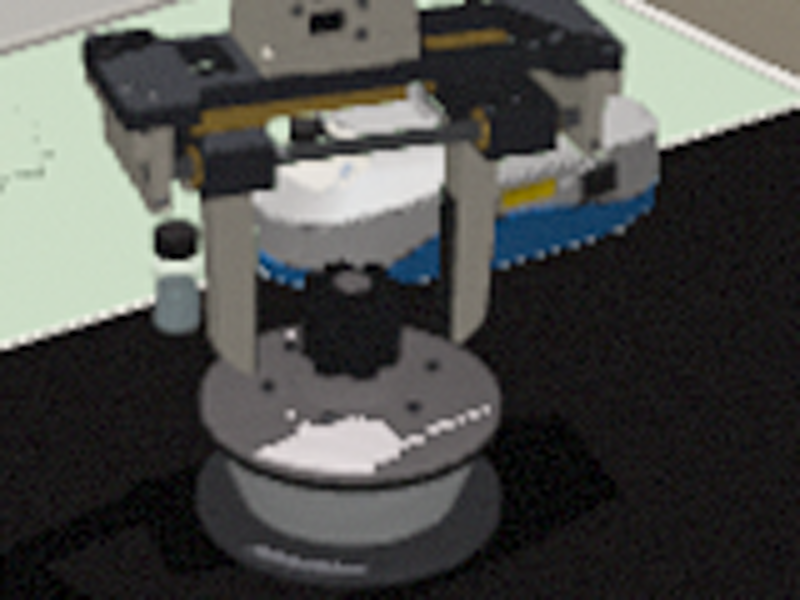

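The knob has sunk close to the lid (its head spans rows 265–375, column 352), with both fingers clear. Retreating, then checking the height.

>>> move_arm(deltas=[0,0,-0.02,0,0,0,1,0,0,-0.05,0,0,0,1,0,0,-0.09,0,0,0,1,0,0,-0.14,0,0,0,1,-0.05,-0.05,-0.16,0,0,0,1,-0.1,-0.1,-0.16,0,0,0,1,-0.14,-0.15,-0.16,0,0,0,1,-0.14,-0.2,-0.16,0,0,0,1,-0.14,-0.25,-0.16,0,0,0,1,-0.14,-0.25,-0.16,0,0,0,1])

```text
t: 13.65
tool_pos: [0.2906, 0.0685, 0.244]
orientation: [2.508, 1.885, 0.01]
force: [0.4, -0.1, 0.7]
opening: 0.093
gripper_force: 0.0
```

Run:
```python
from h import *
np.set_printoptions(precision=4,suppress=True)
print(robot.read_state()["tool_pos"])
for c in("top","scene"):
    p,d=robot.read_camera(c);W=cloud(c,d)
    r=np.hypot(W[...,0]-.5695,W[...,1]-.132)
    P=W[(r<.022)&(W[...,2]>.085)&(d>0)]
    L=W[(r>.03)&(r<.055)&(W[...,2]>.045)&(W[...,2]<.066)]
    print(c,len(P),P.max(0) if len(P) else 0,"top z",np.median(W[(r<.006)&(d>0)][:,2]),"lid",np.median(L[:,2]))
    x,y=(310,218) if c=="top" else (340,232)
    cv2.imwrite(f"pics/{c}5.png",cv2.resize(p[y-50:y+50,x-60:x+60],(720,600),interpolation=cv2.INTER_CUBIC)[:,:,::-1])
```

```text
[0.2906 0.0685 0.244 ]
top 250 [0.5875 0.1496 0.1042] top z 0.09873213134848566 lid 0.05348160786567836
scene 248 [0.5905 0.1478 0.1024] top z 0.09997593759108228 lid 0.05482938015136482
```

View pics/scene5.png

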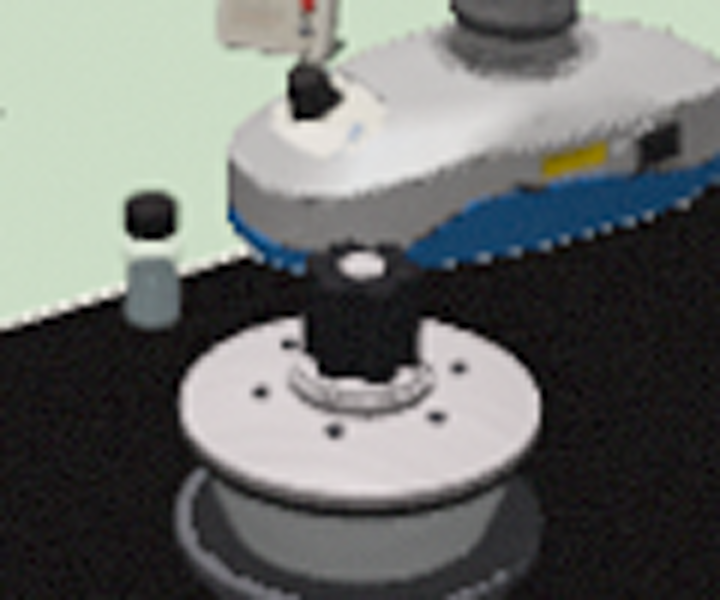

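The knob's flange appears to lie on the boss (around (360,385)), and the vial is undisturbed. The camera height is only good to about 1 mm, so I'll use the spare time to regrip and do one gentle confirming twist.

>>> move_arm(deltas=[0.03,0.05,0,0,0,0,1,0.06,0.1,0,0,0,0,1,0.09,0.15,0,0,0,0,1,0.12,0.2,0,0,0,0,1,0.14,0.24,0,0,0,0,1,0.14,0.25,0,0,0,0,1,0.14,0.25,0.0,0,0,0,1,0.14,0.25,0.03,0,0,0,1,0.14,0.25,0.07,0,0,0,1,0.14,0.25,0.11,0,0,0,1,0.14,0.25,0.145,0,0,0,1,0.14,0.25,0.158,0,0,0,1])

```text
t: 15.25
tool_pos: [0.5687, 0.1322, 0.0816]
orientation: [-2.511, -1.885, 0.005]
force: [0.0, 1.4, -0.1]
opening: 0.0932
gripper_force: 0.0
```

>>> move_arm(deltas=[0,0,0,0,0,0,1,0,0,0,0,0,0,0.6,0,0,0,0,0,0,0.4,0,0,0,0,0,0,0.2,0,0,0,0,0,0,0.2,0,0,0,0,0,0,0.2,0,0,0,0,0,0,0.2], squeeze=8)

```text
t: 16.12
tool_pos: [0.571, 0.1327, 0.0834]
orientation: [-2.512, -1.886, 0.0]
force: [2.4, -0.4, 1.4]
opening: 0.0376
gripper_force: 0.6
```

Run:
```python
from h import *
s=robot.read_state();print(s["tool_pos"],s["q"][5],s["force"],s["wrist_torque"],s["opening"])
```

```text
[0.57095444 0.13265118 0.08344956] 0.4237865533008309 [ 2.41161733 -0.43811354  1.3755782 ] [-0.11391811 -0.34059572 -0.03791933] 0.03760644542814307
```

>>> move_arm(deltas=[0,0,0,0,0,0,0.2,0,0,0,0,0,0,0.2,0,0,0.0004,0,0,0.03,0.2,0,0,0.0004,0,0,0.03,0.2])

```text
t: 16.62
tool_pos: [0.5713, 0.1327, 0.0834]
orientation: [2.541, 1.847, 0.001]
force: [1.7, 0.1, 1.6]
opening: 0.0357
gripper_force: 8.0
```

Run:
```python
from h import *
s=robot.read_state();print(s["tool_pos"],s["q"][5],s["force"],s["wrist_torque"],s["opening"])
```

```text
[0.57133862 0.13272411 0.08342416] 0.45456376455578734 [1.68550435 0.12401458 1.57935145] [ 0.08417705 -0.32469076  0.09052804] 0.03570209482376986
```

>>> move_arm(deltas=[0,0,0.0002,0,0,0.03,0.2,0,0,0.0002,0,0,0.06,0.2,0,0,0.0002,0,0,0.06,0.2])

```text
t: 17.0
tool_pos: [0.5715, 0.1326, 0.0833]
orientation: [2.595, 1.77, 0.001]
force: [3.3, -0.0, 2.5]
opening: 0.0358
gripper_force: 8.0
```

Run:
```python
from h import *
s=robot.read_state();print(s["tool_pos"],s["q"][5],s["force"],s["wrist_torque"],s["opening"])
```

```text
[0.57148758 0.13261946 0.08332264] 0.5144133365401018 [ 3.25156987 -0.04015792  2.4938095 ] [-0.03255336 -0.70775653  0.21680124] 0.03578972587649177
```

The torque climbs to 0.22 N m while the height stays put, so the knob is on its solid stop. Letting go for good.

>>> move_arm(deltas=[0,0,0,0,0,-0.06,0.2,0,0,0,0,0,-0.06,0.5,0,0,0,0,0,-0.06,0.8,0,0,0,0,0,-0.06,1,0,0,0,0,0,-0.06,1,0,0,0,0,0,-0.06,1,0,0,-0.02,0,0,-0.06,1,0,0,-0.05,0,0,-0.06,1,0,0,-0.09,0,0,-0.06,1,0,0,-0.12,0,0,-0.06,1,0,0,-0.12,0,0,-0.06,1,0,0,-0.12,0,0,-0.06,1])

```text
t: 18.5
tool_pos: [0.5708, 0.1326, 0.2029]
orientation: [2.541, 1.848, 0.0]
force: [-0.4, 0.1, -0.2]
opening: 0.0932
gripper_force: 0.0
```

Run:
```python
from h import *
p,d=robot.read_camera("scene");W=cloud("scene",d)
r=np.hypot(W[...,0]-.5695,W[...,1]-.132);print(np.median(W[(r<.006)&(d>0)&(W[...,2]<.12)][:,2]),robot.read_state()["force"])
print(robot.close_job())
```

```text
0.10030877841399025 [-0.35592434 -0.63066535 -0.10743559]
the job is handed in; nothing more can be done
None
```

I turned the knob back until it dropped about 8 mm into the thread, then forwards to its solid stop (checked with a second gentle twist). I then let go, moved clear without touching the beaker, vial or dish, and handed the job in at about 18.5 s; no verdict came back.

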